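# Change the glue-gun battery over from charger to stand

### The arm

A 6-joint arm with a two-finger parallel gripper is mounted at the origin on the work surface. World frame = base frame: x ahead of the robot, y to its left, z up, the work surface at z = 0. Lengths are in m, angles in rad, forces in N, time in s.
With the tool pointing down it reaches from about 0.35 to 0.975 m from the base axis. Payload 4.9 kg.
Tool frame: the origin (TCP) lies on the centre line of the jaws, within the pads' length; the fingertips stand 8 mm ahead of it and the grasp point (between the pads) lies 11 mm behind it; z points along the fingers, y is the direction in which the jaws open and shut (so a half turn about z gives the same grasp; the last joint's range is limited). The gripper opens to 85 mm and grips with 20 to 120 N. Pads are 22 mm wide; open, the fingers measure 114 mm over their backs; the gripper's body (76 mm by 85 mm) begins 54 mm behind the grasp point. The pads swing forward as they close: fully open they stand 13 mm farther back than shut.
Start: joints at [1.229, 0.053, 1.613, -0, 1.476, -0.119], TCP at [0.138, 0.61, 0.239] pointing down, gripper open.
Joint ranges: [-3.01, 3.01], [-1.01, 2.22], [0.06, 2.58], [-1.02, 4.17], [0.09, 2.62], [-3.14, 3.14]. Speed limits (rad/s): [2.57, 2.57, 3.14, 3.14, 3.14, 3.14].

### API

Orientations are given as a rotation vector (axis times angle).
In Python, from station import get_obs, get_image, calibration, finish_job gives the robot as it stands. The module is installed in compiled form; this text tells all that it offers.
- The arm moves only by the shell command python3 -m jog 'ROWS' [FORCE]. ROWS is JSON, a list of rows, each a list of 7 numbers: the shift along the tool's x, y, z in cm, then the turn, a rotation vector about the tool's x, y, z in rad, then the closure in counts, from 0 (fully open) to 255 (shut). In form: [[dx, dy, dz, ax, ay, az, jaw], ...]. A call has 1 to 8 rows; each row is the pose to reach, as a shift and turn from the pose measured when the call began, along the tool's axes at that moment; what a row does not reach only later rows make up. A row lasts 1/12 s, in which the tool goes at most 41.7 mm and 7.16 degrees, less where a joint would pass 70% of its speed; a pose out of reach is approached as far as the arm can. A call with a gripper value outside its range is refused whole. The fingers move at their own pace and stop on an object; FORCE is the grip in N (left out, the last holds). Time passes only in rows, so rows that repeat a pose let the fingers close. It gives the time, the measured TCP pose, the force and the opening at its end, in the units of the state.
- get_obs(): the state, without advancing time (a new reading comes with each control period).
- get_image(name): name is "side" or "top"; returns the picture (384x512x3 uint8, red, green, blue); there is no depth.
- calibration(name): a dict with "vfov" (degrees; the focal length in pixels is half the picture's height over the tangent of half this angle, whatever the lens; pixels are square), "cx", "cy" (the principal point, pixels), "R" (3x3) and "t" (3): a world point X has camera coordinates R X + t. Camera axes: x right, y down, z forward; pixel columns grow to the right and rows downward; lengths in m; the calibration is good to about 2 mm. A picture is of the moment at which its call begins. calibration takes no time and is no camera call.
- finish_job(): hands the job in, once; it reports no verdict.
The state is a dict: "t": time; "q": joint angles; "dq": joint speeds; "effort": joint torques, N m; "tool_pos": TCP position; "tool_rot": TCP orientation; "contact_force": force on the tool from outside, world axes, zero at the start; "wrist_torque": the same for the moment, N m; "opening": finger opening in m.
Only numpy, scipy, OpenCV 4.12 (cv2) and the standard library are available. Lean on these libraries where they do the work, as an engineer would, in place of code of your own. Each camera call takes 0.05 s, during which the arm holds its last target. There are 200 camera calls.

### The job

The glue gun's battery pack has finished charging: pinch its two orange side tabs together to free it from the white charger, lift it out, and fit it into the empty battery bay of the green glue-gun stand, pressed down until it is fully home and both tabs have sprung back out so that it stays latched when you let go. Be gentle: do not crush the tabs, do not drag or jam the pack against the charger or the stand, and leave the jars, bowl and spool where they are.

Things in the scene. Friction and masses are not known exactly. Their poses are not given: they have to be found in the camera images.
- pack_grip (a point): Battery pack: grey upright block 40 (own x) by 26 (own y) mm, 84 tall, 0.17 to 0.29 kg, black cap 42 x 34 mm on top, an orange tab on its +y and -y sides. Point: on its centre line, midway between the tabs' finger areas, 58 mm above its underside, 26 below its top; axes are the pack's, z up. Grip here, across y. It fits charger and stand this way or half a turn round.
- pack_foot (a point): Centre of the pack's underside. Each tab is an upright plate 26 mm wide (x), 5 thick, 14 to 74 mm above the underside; 48 mm over both outer faces at rest, 38 fully pinched. At its lower end (14 to 20 mm up) a square hook stands out 4 mm and catches under a ledge of charger or stand. Square hooks do not snap in by pushing: hold the tabs fully in to take the pack out and to put it in.
- tab_l (a joint): how far the pack's +y tab is pinched in: 0 m out at rest, 0.005 m fully in; the hooks clear their ledges only beyond 0.003 m. A tab starts to move at 4.4 N and is fully in at about 10 N; more than 45 N on a tab cracks it
- tab_r (a joint): the same for the pack's -y tab
- charger_bay (a point): White charger, fixed, 90 x 90 mm, 36 tall, bay rim 41 mm above the table. Point: middle of the bay's inner floor, 10 mm above the table, where the pack's underside stands at the start, pack x, y along the charger's. Play 1 mm in y (foot ribs), 1.5 in x, 1.5 up before the hooks catch. Ledges clear the hooks of a fully pinched, centred pack by 2 mm a side. Over 40 N from the pack damages it.
- bay (a point): Bay of the green glue-gun stand, fixed; housing 90 x 90 mm, 40 tall; the gun (to 90 mm tall) lies behind it, 45 to 235 mm along the stand's +x. Point: on the bay's centre line, 10 mm above the table; pack x, y go along the stand's. The bay is a black cup set at a different height each time: its inner floor is 0 to 14 mm above this point (not reported: feel it). Over 40 N from the pack damages it.
- bay_mouth (a point): On the bay's centre line, 41 mm above the table: the yellow mouth of the cup lies 0 to 14 mm above this point (31 mm above the cup's floor). It flares by 5 mm, then leaves the pinched pack 1.5 mm play in x, 2 in y. The hooks get under the ledges only with the pack within 1.5 mm of the floor; when the tabs are let go there, the contact spring holds the pack up against the ledges.
- plate (a joint): how far the bay's brass sprung contact plate is pressed down; free, it stands 6 mm above the cup's floor. 0 m: no pack, or one merely resting in the bay; about 0.0045 m: latched pack; 0.006 m: pack on the floor. It pushes up with 5 N at first, 7.4 N with the pack on the floor
- jar_blue_c (a point): paint jar with a blue label and steel cap, 48 mm across, 62 mm tall; its centre half-way up; leave alone
- jar_white_c (a point): paint jar with a paper label and white cap, 48 mm across, 62 mm tall; its centre half-way up; leave alone
- bead_bowl_c (a point): white bowl, 90 mm across, 40 mm tall; point half-way up; leave alone
- spool_c (a point): wooden spool, 56 mm across, 50 mm tall; its centre half-way up; leave alone

How it is judged:
By the outcome, as a careful person would: the job done as asked, in the order asked, and still so for the second after the job is handed in, with the robot touching nothing.
It also fails if it takes over 54 s, if anything falls off the work surface, if the arm or the gripper's body presses on something with over 40 N, if the wrist force passes 120 N, or if a joint passes its speed limit or range.

## Working session

There is one attempt and no reset: what is moved stays moved. The work goes in short steps, Python scripts to look and compute and a shell command to move; the robot and the scene stay as the last step left them, time stands still between calls to the robot, and variables do not carry over. Pictures are saved under pics/ and viewed, about 8 in all and at most 12, crops included, and the job is handed in when it is done.

```bash
mkdir -p pics
python3 - <<'E'
from station import *
import cv2,numpy as np
for n in("top","side"):
    im=get_image(n); cv2.imwrite(f"pics/{n}0.png",im[:,:,::-1])
    c=calibration(n); print(n,c["vfov"],c["cx"],c["cy"],np.round(c["R"],4).tolist(),np.round(c["t"],4).tolist(), c.keys())
o=get_obs(); print(o)
E
```

```text
top 48.438089916323925 255.5841327564414 193.8247114432805 [[-0.0256, -0.9997, 0.0048], [-0.9972, 0.0252, -0.0702], [0.0701, -0.0066, -0.9975]] [0.0093, 0.4861, 1.2772] dict_keys(['vfov', 'cx', 'cy', 'R', 't'])
side 56.29404316993831 255.99123335905185 193.984684616467 [[0.9977, -0.0657, -0.0137], [-0.0547, -0.6771, -0.7339], [0.0389, 0.733, -0.6791]] [-0.4986, 0.1068, 0.9753] dict_keys(['vfov', 'cx', 'cy', 'R', 't'])
{'t': 0.1, 'q': array([ 1.22898339e+00,  5.32936379e-02,  1.61416759e+00,  2.57041461e-06,
        1.47600408e+00, -1.19010198e-01]), 'dq': array([-8.93587568e-05, -2.74164173e-03, -7.85181901e-04, -9.79782421e-04,
       -2.62718494e-04, -2.85611117e-04]), 'effort': array([ 2.84888010e-04, -3.94904709e+01, -3.71361852e+01, -1.52170710e-04,
        3.97499578e-03,  1.66253204e-05]), 'tool_pos': array([0.13792048, 0.60902412, 0.2381777 ]), 'tool_rot': array([-3.49206710e-01, -3.12168997e+00,  2.86251499e-03]), 'contact_force': array([ 0.02558669, -0.24256376,  0.45788679]), 'wrist_torque': array([ 0.01230234,  0.00686477, -0.02314821]), 'opening': 0.08532448341206508}
```

View pics/top0.png

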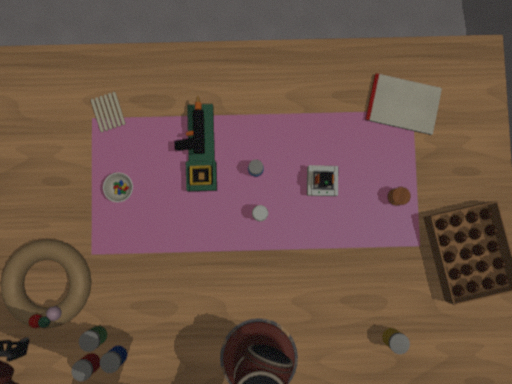

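View pics/side0.png

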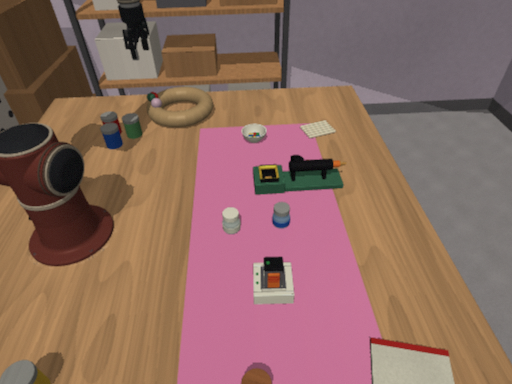

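Run:
```python
import cv2,numpy as np
t=cv2.imread("pics/top0.png");s=cv2.imread("pics/side0.png")
f=lambda im,x,y,w=80,h=60:cv2.resize(im[y:y+h,x:x+w],(400,300),interpolation=cv2.INTER_CUBIC)
cv2.imwrite("pics/c0.png",np.vstack([np.hstack([f(t,285,150),f(t,162,146)]),np.hstack([f(s,235,250),f(s,230,150)])]))
```

```text
(no output)
```

View pics/c0.png

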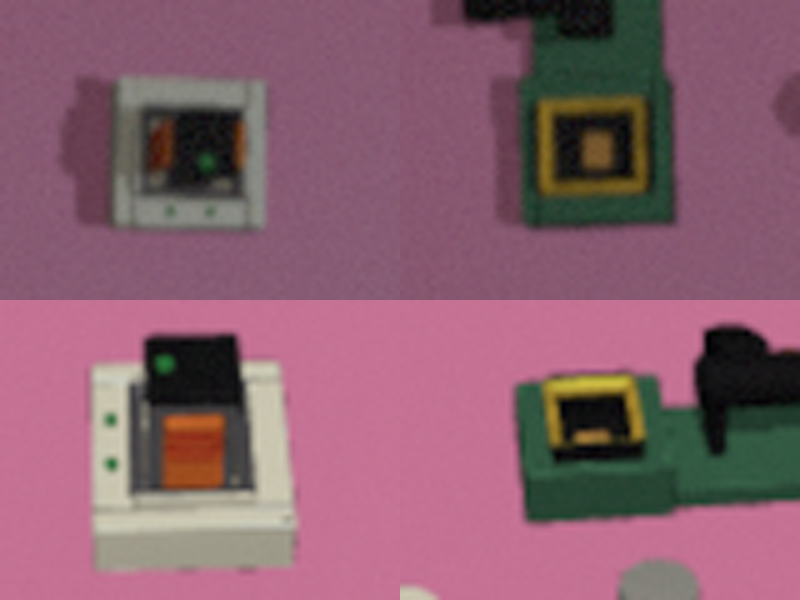

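```bash
cat > h.py <<'E'
import numpy as np,cv2
from scipy.optimize import minimize
from station import *
C={n:calibration(n) for n in("top","side")}
def proj(n,X):
    c=C[n];f=192/np.tan(np.radians(c["vfov"]/2));p=np.atleast_2d(X)@np.array(c["R"]).T+np.array(c["t"])
    return np.c_[f*p[:,0]/p[:,2]+c["cx"],f*p[:,1]/p[:,2]+c["cy"]]
def back(n,uv,z):
    c=C[n];f=192/np.tan(np.radians(c["vfov"]/2));R=np.array(c["R"]);t=np.array(c["t"])
    d=R.T@np.array([(uv[0]-c["cx"])/f,(uv[1]-c["cy"])/f,1]);o=-R.T@t
    return o+d*(z-o[2])/d[2]
def rect(x,y,a,w,h,z,n=40):
    s=np.linspace(-.5,.5,n);e=np.ones(n)*.5
    P=np.r_[np.c_[s*w,e*h],np.c_[s*w,-e*h],np.c_[e*w,s*h],np.c_[-e*w,s*h]]
    c,q=np.cos(a),np.sin(a);return np.c_[x+P[:,0]*c-P[:,1]*q,y+P[:,0]*q+P[:,1]*c,np.full(len(P),z)]
def grad(im,s=.8):
    g=cv2.GaussianBlur(im.astype(np.float32),(0,0),s)
    return np.sqrt(sum(cv2.Sobel(g,-1,a,1-a)**2 for a in(0,1))).max(2)
def fit(G,cams,x0,w,h,z):
    def c(p):
        return -sum(cv2.remap(G[n],proj(n,rect(*p,w,h,z)).astype(np.float32)[None],None,cv2.INTER_CUBIC).mean()/G[n].std() for n in cams)
    best=min((minimize(c,[x0[0]+i,x0[1]+j,x0[2]+k],method="Nelder-Mead",options=dict(xatol=1e-5,initial_simplex=np.array([x0+np.array([i,j,k])]*4)+np.r_[np.zeros((1,3)),np.diag([.004,.004,.05])])) for i in(-.006,0,.006) for j in(-.006,0,.006) for k in(-.06,0,.06)),key=lambda r:r.fun)
    return best.x,best.fun
E
python3 - <<'E'
from h import *
im={n:cv2.imread(f"pics/{n}0.png") for n in C};G={n:grad(im[n]) for n in C}
ch=back("top",(322.7,180),.036);st=back("top",(201.5,176),.040);ca=back("top",(285+208/5,150+143/5),.094)
print(ch,st,ca,"side",back("side",(235+190/5,250+138/5),.036),back("side",(230+192/5,150+70/5),.094-.0+0))
res={}
for nm,x0,w,h,z in(("chg",ch,.09,.09,.036),("stand",st,.09,.09,.040),("cap",ca,.042,.034,.094)):
    for cams in(["top"],["side"],["top","side"]):
        r,f=fit(G,cams,np.array([x0[0],x0[1],0.]),w,h,z);print(nm,cams,r.round(4),round(f,2));res[nm]=(r,w,h,z)
ov=[]
for n,(x1,y1),(x2,y2) in(("top",(285,150),(162,146)),("side",(235,250),(230,150))):
    row=[]
    for x,y in((x1,y1),(x2,y2)):
        t=cv2.resize(im[n][y:y+60,x:x+80],(400,300),interpolation=cv2.INTER_CUBIC)
        for nm,(r,w,h,z) in res.items():
            for u,v in proj(n,rect(*r,w,h,z)): cv2.circle(t,(int((u-x+.5)*5),int((v-y+.5)*5)),1,(255,255,0),-1)
        row.append(t)
    ov.append(np.hstack(row))
cv2.imwrite("pics/ov.png",np.vstack(ov))
E
```

```text
[ 0.52131677 -0.2050444   0.036     ] [0.54200641 0.15716467 0.04      ] [ 0.51932245 -0.20675349  0.094     ] side [ 0.52564751 -0.20602301  0.036     ] [0.54609283 0.13947282 0.094     ]
chg ['top'] [ 0.5216 -0.2049 -0.0496] -3.92
chg ['side'] [ 0.5254 -0.1898 -0.0592] -3.73
chg ['top', 'side'] [ 0.5236 -0.2058 -0.0542] -6.98
stand ['top'] [0.5427 0.1585 0.0077] -5.53
stand ['side'] [ 0.5463  0.159  -0.014 ] -4.19
stand ['top', 'side'] [0.5449 0.1585 0.0063] -9.28
cap ['top'] [ 0.5201 -0.2046  0.061 ] -5.67
cap ['side'] [ 0.5247 -0.2088 -0.0195] -6.77
cap ['top', 'side'] [ 0.5241 -0.2076 -0.0249] -11.07
```

View pics/ov.png

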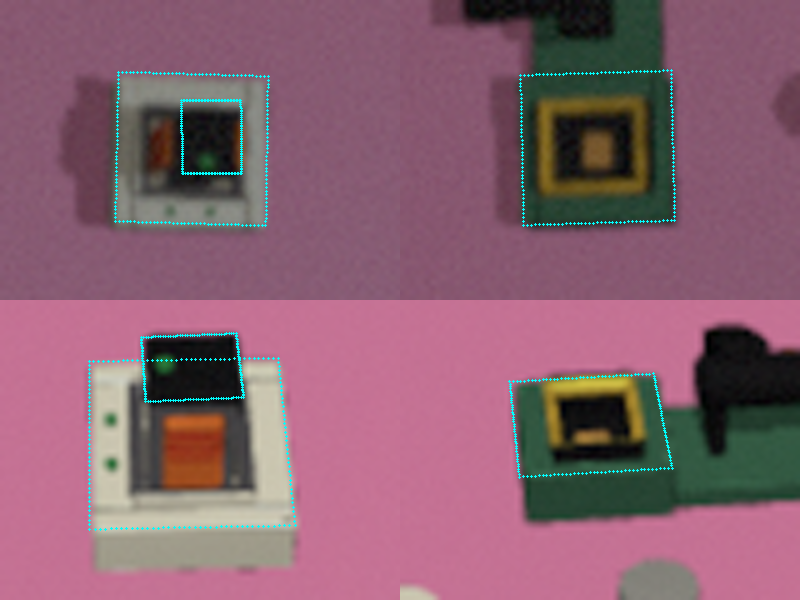

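```bash
cat > go.py <<'E'
import sys,numpy as np
from scipy.spatial.transform import Rotation as R
from station import *
# usage: x y z yaw  -> row ; yaw = pack yaw (tool y along pack y, tool x along -pack x)
def go(x,y,z,a):
    o=get_obs();r=R.from_rotvec(o["tool_rot"]);d=r.inv().apply(np.array([x,y,z])-o["tool_pos"])*100
    T=R.from_matrix(np.array([[-np.cos(a),-np.sin(a),0],[-np.sin(a),np.cos(a),0],[0,0,-1]]).T)
    print("row",d.round(2),(r.inv()*T).as_rotvec().round(3),"pos",o["tool_pos"].round(4),"F",o["contact_force"].round(1),"op",round(o["opening"],4),"t",round(o["t"],2))
if __name__=="__main__":
    v=list(map(float,sys.argv[1:]))
    for i in range(0,len(v),4): go(*v[i:i+4])
E
python3 go.py .45 .35 .24 -.05 .5235 -.2055 .2 -.05
```

```text
row [-36.16 -18.37  -0.16] [-0.002 -0.    -0.173] pos [0.1379 0.609  0.2382] F [ 0.  -0.2  0.5] op 0.0853 t 0.1
row [-55.6  -70.91   3.94] [-0.002 -0.    -0.173] pos [0.1379 0.609  0.2382] F [ 0.  -0.2  0.5] op 0.0853 t 0.1
```

```bash
python3 -m jog '[[-36.2,-18.4,-0.2,0,0,-0.173,0],[-36.2,-18.4,-0.2,0,0,-0.173,0],[-36.2,-18.4,-0.2,0,0,-0.173,0],[-36.2,-18.4,-0.2,0,0,-0.173,0],[-36.2,-18.4,-0.2,0,0,-0.173,0],[-36.2,-18.4,-0.2,0,0,-0.173,0],[-36.2,-18.4,-0.2,0,0,-0.173,0],[-36.2,-18.4,-0.2,0,0,-0.173,0]]'; python3 go.py .5235 -.2055 .2 -.05
```

```text
t: 0.77
tool_pos: [0.3942, 0.3954, 0.2398]
tool_rot: [-0.078, -3.14, 0.003]
contact_force: [0.8, 1.2, 0.6]
opening: 0.0853
row [-15.9  -59.37   4.09] [-0.002 -0.001  0.   ] pos [0.3942 0.3954 0.2398] F [0.8 1.2 0.6] op 0.0853 t 0.77
```

```bash
python3 -m jog '[[-15.9,-30,0,0,0,0,0],[-15.9,-30,0,0,0,0,0],[-15.9,-30,0,0,0,0,0],[-15.9,-30,0,0,0,0,0],[-15.9,-30,0,0,0,0,0],[-15.9,-30,0,0,0,0,0],[-15.9,-30,0,0,0,0,0],[-15.9,-30,0,0,0,0,0]]' && python3 -m jog '[[0,-29,3,0,0,0,0],[0,-29,3,0,0,0,0],[0,-29,3,0,0,0,0],[0,-29,3,0,0,0,0],[0,-29,3,0,0,0,0],[0,-29,3,0,0,0,0],[0,-29,3,0,0,0,0],[0,-29,3,0,0,0,0]]'; python3 go.py .5235 -.2055 .16 -.05
```

```text
t: 1.43
tool_pos: [0.5348, 0.0933, 0.2399]
tool_rot: [-0.078, -3.139, 0.003]
contact_force: [1.5, 0.9, 0.0]
opening: 0.0851
t: 2.1
tool_pos: [0.5187, -0.2021, 0.209]
tool_rot: [-0.088, -3.137, 0.006]
contact_force: [-1.6, 1.7, -0.9]
opening: 0.0854
row [-0.51 -0.3   4.9 ] [-0.004 -0.004 -0.006] pos [ 0.5187 -0.2021  0.209 ] F [-1.6  1.7 -0.9] op 0.0854 t 2.1
```

```bash
python3 -m jog '[[-0.5,-0.3,4,0,0,-0.006,0],[-0.5,-0.3,8,0,0,-0.006,0],[-0.5,-0.3,8,0,0,-0.006,0],[-0.5,-0.3,8,0,0,-0.006,0],[-0.5,-0.3,8,0,0,-0.006,0]]'
python3 - <<'E'
from h import *
o=get_obs();p=o["tool_pos"];print(p.round(4))
f=[]
for n in("top","side"):
    im=get_image(n)[:,:,::-1];cv2.imwrite(f"pics/{n}1.png",im)
    u,v=proj(n,p)[0];x,y=int(u)-40,int(v)-45
    t=cv2.resize(im[y:y+120,x:x+80],(400,600),interpolation=cv2.INTER_CUBIC);print(n,x,y)
    for q,c in((p,(0,255,0)),(p+[0,.043,0],(255,255,0)),(p-[0,.043,0],(255,255,0))):
        a=(proj(n,q)[0]-[x,y]+.5)*5;cv2.drawMarker(t,tuple(int(k) for k in a),c,0,12,1)
    f.append(t)
cv2.imwrite("pics/c1.png",np.hstack(f))
E
```

```text
t: 2.52
tool_pos: [0.524, -0.2054, 0.1306]
tool_rot: [-0.078, -3.138, 0.007]
contact_force: [-0.4, 0.5, 0.7]
opening: 0.085
[ 0.524  -0.2054  0.1306]
top 288 130
side 233 206
```

View pics/c1.png

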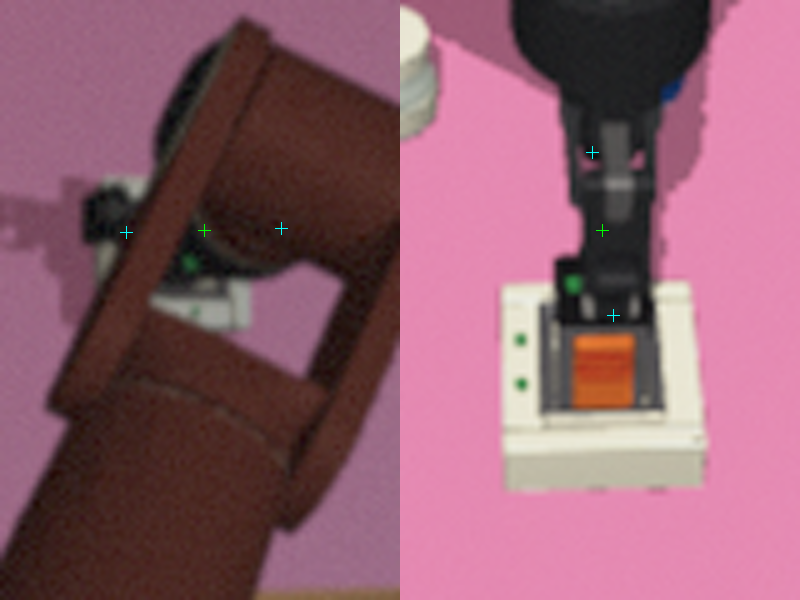

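Run:
```python
from h import *
im=cv2.imread("pics/side0.png").astype(int)[250:320,235:315]
m=((im[...,2]-im[...,0]>70)&(im[...,1]<im[...,2]-60)&(im[...,0]<70)).astype(np.uint8)
nc,l,s,c=cv2.connectedComponentsWithStats(m);i=1+s[1:,4].argmax();y,x=np.where(l==i)
print("tab comp",s[i]+[235,250,0,0,0],c[i]+[235,250])
for r in range(y.min(),y.max()+1):print(r+250,x[y==r].min()+235,x[y==r].max()+235,end=' | ')
a=-.052
for z in(.041,.058,.084):
  for dx in(-.013,0,.013):
    q=[.5235+dx*np.cos(a)+.024*np.sin(a),-.2055-.024*np.cos(a)+dx*np.sin(a),z];print(z,dx,proj("side",q)[0].round(2))
g=cv2.imread("pics/side1.png").astype(int)
print("finger pred",proj("side",[.524-.002,-.2054-.0425,.135])[0])
for r in range(260,270):print(r,g[r,262:292].sum(1)//3)
```

```text
tab comp [268 273  12  14 160] [273.29375 279.43125]
273 269 278 | 274 268 279 | 275 268 279 | 276 268 279 | 277 268 279 | 278 268 279 | 279 268 279 | 280 268 279 | 281 268 278 | 282 268 278 | 283 268 278 | 284 268 278 | 285 268 278 | 286 268 278 | 0.041 -0.013 [266.75 285.44]
0.041 0 [272.58 285.33]
0.041 0.013 [278.41 285.21]
0.058 -0.013 [266.8 281.1]
0.058 0 [272.72 280.98]
0.058 0.013 [278.64 280.87]
0.084 -0.013 [266.88 274.21]
0.084 0 [272.93 274.09]
0.084 0.013 [278.99 273.97]
finger pred [274.19199421 267.03905764]
260 [181 139  44  25  22  25  30  28  32  38  40  45  44  44  46  42  44  44
  36  34  41  95 123 158 183 182 181 182 181 181]
261 [181 137  44  29  50  65  60  48  39  35  46  56  60  57  60  58  58  57
  43  36  34  85 115 150 174 174 173 174 179 182]
262 [198 151  48  31  65  84  73  55  38  37  44  54  56  59  55  56  57  54
  45  35  43  87 124 172 199 199 200 202 193 183]
263 [218 165  51  29  56  78  70  51  35  35  39  42  42  42  41  42  38  42
  38  34  48 111 173 213 224 224 223 224 209 185]
264 [210 165  74  24  40  54  51  50  49  37  32  34  34  36  30  31  32  45
  44  33  42 120 200 226 227 226 227 226 215 191]
265 [192 157  81  24  26  25  23  72  87  60  31  27  25  24  24  29  33  66
  64  28  31 101 175 205 210 212 212 213 202 186]
266 [157 127  61  22  24  23  22  87 114  88  40  29  29  27  28  31  43  91
  87  31  19  62 161 205 207 212 212 211 206 192]
267 [112  98  50  22  24  24  23  80 120 100  45  32  33  34  34  33  48 101
  99  32  17  47 176 225 223 225 223 224 222 204]
268 [101  91  46  26  24  24  22  69 113  99  43  36  34  35  33  32  49  95
  86  31  25  49 163 219 225 224 224 224 222 197]
269 [ 93  77  40  21  24  26  21  46  78  76  37  27  29  28  23  25  41  63
  54  22  26  57 152 212 224 224 224 224 224 195]
```

```bash
python3 -m jog '[[0,0,2,0,0,0,0],[0,0,4,0,0,0,0],[0,0,6,0,0,0,40],[0,0,7,0,0,0,80],[0,0,7.35,0,0,0,95],[0,0,7.35,0,0,0,95],[0,0,7.35,0,0,0,95]]' 20; python3 -m jog '[[0,0,0,0,0,0,103],[0,0,0,0,0,0,108],[0,0,0,0,0,0,112]]'; python3 go.py .5237 -.2055 .057 -.052
```

```text
t: 3.2
tool_pos: [0.5262, -0.2069, 0.0606]
tool_rot: [0.077, 3.137, -0.011]
contact_force: [-0.7, -0.5, -0.1]
opening: 0.0539
t: 3.45
tool_pos: [0.5275, -0.2069, 0.0623]
tool_rot: [0.078, 3.135, -0.011]
contact_force: [0.6, 2.5, 3.6]
opening: 0.0477
row [0.39 0.13 0.53] [-0.007  0.006  0.002] pos [ 0.5275 -0.2069  0.0623] F [0.6 2.5 3.6] op 0.0477 t 3.45
```

```bash
python3 -m jog '[[0.1,0.04,0.1,-0.007,0.006,0,95],[0.39,0.13,0.5,-0.007,0.006,0,95],[0.39,0.13,0.53,-0.007,0.006,0.002,95],[0.39,0.13,0.53,-0.007,0.006,0.002,95],[0.39,0.13,0.53,-0.007,0.006,0.002,95],[0.39,0.13,0.53,-0.007,0.006,0.002,95]]'; python3 go.py .5237 -.2055 .057 -.052
```

```text
t: 3.95
tool_pos: [0.5235, -0.2055, 0.0568]
tool_rot: [-0.081, -3.14, -0.0]
contact_force: [-0.0, 0.7, -0.2]
opening: 0.054
row [-0.02  0.   -0.02] [ 0. -0.  0.] pos [ 0.5235 -0.2055  0.0568] F [-0.   0.7 -0.2] op 0.054 t 3.95
```

```bash
python3 -m jog '[[0,0,0,0,0,0,106],[0,0,0,0,0,0,112],[0,0,0,0,0,0,112]]';python3 -m jog '[[0,0,0,0,0,0,116],[0,0,0,0,0,0,116]]'; python3 -m jog '[[0,0,0,0,0,0,122],[0,0,0,0,0,0,122]]'; python3 go.py .5237 -.2055 .057 -.052
```

```text
t: 4.2
tool_pos: [0.5235, -0.2057, 0.0568]
tool_rot: [-0.081, -3.14, 0.001]
contact_force: [-0.7, -0.5, 0.4]
opening: 0.0474
t: 4.37
tool_pos: [0.5236, -0.2058, 0.057]
tool_rot: [-0.081, -3.14, 0.001]
contact_force: [0.6, 0.8, 1.1]
opening: 0.0467
t: 4.53
tool_pos: [0.5236, -0.2058, 0.0573]
tool_rot: [-0.081, -3.14, 0.001]
contact_force: [-1.2, -1.2, 2.9]
opening: 0.0449
row [-0.01  0.03  0.03] [-0.001 -0.     0.   ] pos [ 0.5236 -0.2058  0.0573] F [-1.2 -1.2  2.9] op 0.0449 t 4.53
```

```bash
python3 -m jog '[[0,0,0,0,0,0,130],[0,0,0,0,0,0,136],[0,0,0,0,0,0,142],[0,0,0,0,0,0,148],[0,0,0,0,0,0,154],[0,0,0,0,0,0,160],[0,0,0,0,0,0,160]]' 25; python3 go.py .5237 -.2055 .057 -.052
```

```text
t: 5.12
tool_pos: [0.5237, -0.206, 0.0589]
tool_rot: [-0.081, -3.14, 0.001]
contact_force: [-5.8, 1.4, 10.8]
opening: 0.0353
row [0.01 0.05 0.19] [-0.001 -0.001  0.001] pos [ 0.5237 -0.206   0.0589] F [-5.8  1.4 10.8] op 0.0353 t 5.12
```

Run:
```python
from h import *
im=get_image("side")[:,:,::-1];cv2.imwrite("pics/side2.png",im)
cv2.imwrite("pics/c2.png",cv2.resize(im[220:310,230:330],(800,720)[:2],interpolation=cv2.INTER_CUBIC)[:600])
o=get_obs();print(o["opening"],o["contact_force"],o["wrist_torque"])
```

```text
0.035416374072948786 [-4.93712279  1.00779996 11.11632555] [0.32019915 0.97106312 0.00364047]
```

View pics/c2.png

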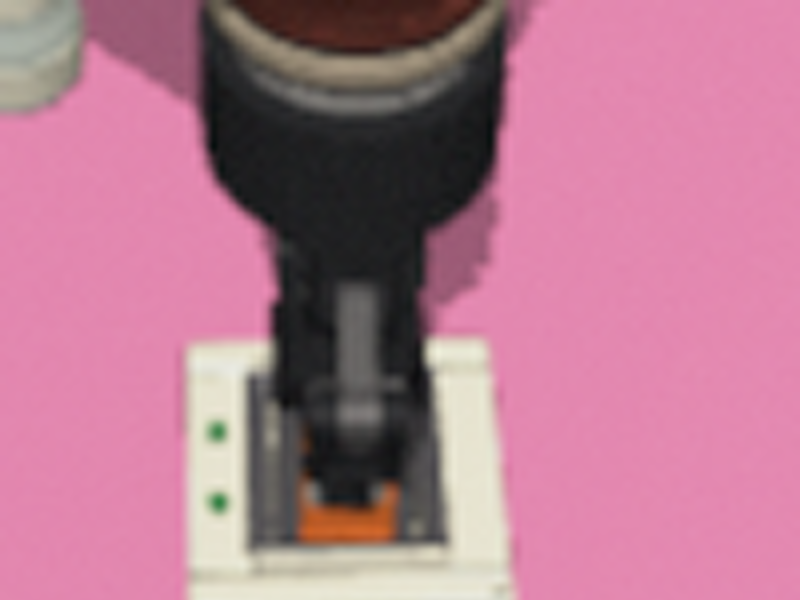

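```bash
python3 -m jog '[[0,0,-0.05,0,0,0,160],[0,0,-0.1,0,0,0,160],[0,0,-0.15,0,0,0,160]]'; python3 -m jog '[[0,0,-0.1,0,0,0,160],[0,0,-0.2,0,0,0,160]]';python3 -m jog '[[0,0,-0.1,0,0,0,160],[0,0,-0.2,0,0,0,160]]'; python3 go.py .5237 -.2055 .066 -.052
```

```text
t: 5.42
tool_pos: [0.5232, -0.2056, 0.0593]
tool_rot: [-0.081, -3.139, -0.0]
contact_force: [0.3, 0.6, -1.8]
opening: 0.035
t: 5.58
tool_pos: [0.5224, -0.205, 0.0602]
tool_rot: [-0.081, -3.137, -0.002]
contact_force: [-0.4, -0.1, -3.6]
opening: 0.0347
t: 5.75
tool_pos: [0.5222, -0.2049, 0.0617]
tool_rot: [-0.081, -3.137, -0.002]
contact_force: [0.1, -1.0, -4.5]
opening: 0.0352
row [-0.15 -0.05 -0.43] [ 0.001 -0.004  0.001] pos [ 0.5222 -0.2049  0.0617] F [ 0.1 -1.  -4.5] op 0.0352 t 5.75
```

```bash
python3 -m jog '[[0,0,-0.1,0,0,0,160],[0,0,-0.2,0,0,0,160],[0,0,-0.3,0,0,0,160],[0,0,-0.3,0,0,0,160]]'; python3 -m jog '[[0,0,-0.2,0,0,0,160],[0,0,-0.4,0,0,0,160],[0,0,-0.5,0,0,0,160],[0,0,-0.5,0,0,0,160]]'; python3 go.py .5237 -.2055 .076 -.052
```

```text
t: 6.08
tool_pos: [0.5224, -0.205, 0.0651]
tool_rot: [-0.081, -3.137, -0.002]
contact_force: [-0.1, 1.2, -2.3]
opening: 0.0351
t: 6.42
tool_pos: [0.5227, -0.2051, 0.0706]
tool_rot: [-0.081, -3.138, -0.002]
contact_force: [0.4, 0.2, -3.2]
opening: 0.0347
row [-0.1  -0.03 -0.54] [ 0.001 -0.003  0.   ] pos [ 0.5227 -0.2051  0.0706] F [ 0.4  0.2 -3.2] op 0.0347 t 6.42
```

```bash
python3 -m jog '[[0,0,-1,0,0,0,160],[0,0,-2,0,0,0,160],[0,0,-3.5,0,0,0,160],[0,0,-5.5,0,0,0,160],[0,0,-8,0,0,0,160],[0,0,-10,0,0,0,160],[0,0,-10,0,0,0,160]]'; python3 go.py .5447 .1587 .165 .006
```

```text
t: 7.0
tool_pos: [0.5258, -0.2068, 0.1777]
tool_rot: [0.081, 3.134, -0.006]
contact_force: [1.6, -0.6, -2.1]
opening: 0.0344
row [ 0.   36.61  1.13] [-0.004  0.007 -0.057] pos [ 0.5258 -0.2068  0.1777] F [ 1.6 -0.6 -2.1] op 0.0344 t 7.0
```

```bash
python3 -m jog '[[0,1,0,0,0,0,160],[0,3,0,0,0,-0.02,160],[0,6,0,0,0.003,-0.04,160],[0,9,0,0,0.005,-0.057,160],[0,12,0,-0.004,0.007,-0.057,160],[0,15,0,-0.004,0.007,-0.057,160],[0,18,0,-0.004,0.007,-0.057,160],[0,20,0,-0.004,0.007,-0.057,160]]'; python3 go.py .5447 .1587 .17 .006
```

```text
t: 7.67
tool_pos: [0.5346, -0.0039, 0.1752]
tool_rot: [0.011, -3.138, -0.002]
contact_force: [0.8, 0.3, -4.4]
opening: 0.0348
row [-1.13 16.25  0.54] [ 0.001 -0.004  0.001] pos [ 0.5346 -0.0039  0.1752] F [ 0.8  0.3 -4.4] op 0.0348 t 7.67
```

```bash
python3 -m jog '[[-0.4,3,0.5,0,0,0,160],[-0.8,6,0.5,0,0,0,160],[-1.1,9,0.5,0,0,0,160],[-1.13,12,0.5,0,0,0,160],[-1.13,14.5,0.5,0,0,0,160],[-1.13,16,0.5,0,0,0,160],[-1.13,16.25,0.5,0,0,0,160],[-1.13,16.25,0.5,0,0,0,160]]'; python3 go.py .5447 .1587 .13 .006
```

```text
t: 8.33
tool_pos: [0.5435, 0.1597, 0.1689]
tool_rot: [0.015, -3.135, -0.001]
contact_force: [-0.0, -1.0, -3.6]
opening: 0.0347
row [-0.14 -0.11  3.89] [ 0.001 -0.006  0.003] pos [0.5435 0.1597 0.1689] F [-0.  -1.  -3.6] op 0.0347 t 8.33
```

```bash
python3 -m jog '[[0,0,1,0,0,0,160],[-0.14,-0.11,2.5,0,-0.006,0.003,160],[-0.14,-0.11,3.5,0,-0.006,0.003,160],[-0.14,-0.11,3.9,0,-0.006,0.003,160],[-0.14,-0.11,3.9,0,-0.006,0.003,160],[-0.14,-0.11,3.9,0,-0.006,0.003,160]]'; python3 go.py .5447 .1587 .13 .006
python3 - <<'E'
from h import *
p=get_obs()["tool_pos"];f=[]
for n in("top","side"):
    im=get_image(n)[:,:,::-1].copy();cv2.imwrite(f"pics/{n}3.png",im)
    u,v=proj(n,p)[0];x,y=int(u)-33,int(v)-(30 if n=="top" else 35)
    t=cv2.resize(im[y:y+100,x:x+66],(396,600),interpolation=cv2.INTER_CUBIC);print(n,x,y)
    for q in rect(p[0],p[1],.006,.04,.026,p[2]-.049,6):
        a=(proj(n,q)[0]-[x,y]+.5)*6;cv2.circle(t,tuple(int(k) for k in a),1,(0,255,0),-1)
    f.append(t)
cv2.imwrite("pics/c3.png",np.hstack(f))
E
```

```text
t: 8.83
tool_pos: [0.5445, 0.1582, 0.1295]
tool_rot: [0.009, -3.141, -0.001]
contact_force: [-0.5, 0.5, -2.7]
opening: 0.0351
row [-0.02  0.05 -0.05] [ 0.001 -0.001 -0.   ] pos [0.5445 0.1582 0.1295] F [-0.5  0.5 -2.7] op 0.0351 t 8.83
top 164 141
side 234 115
```

View pics/c3.png

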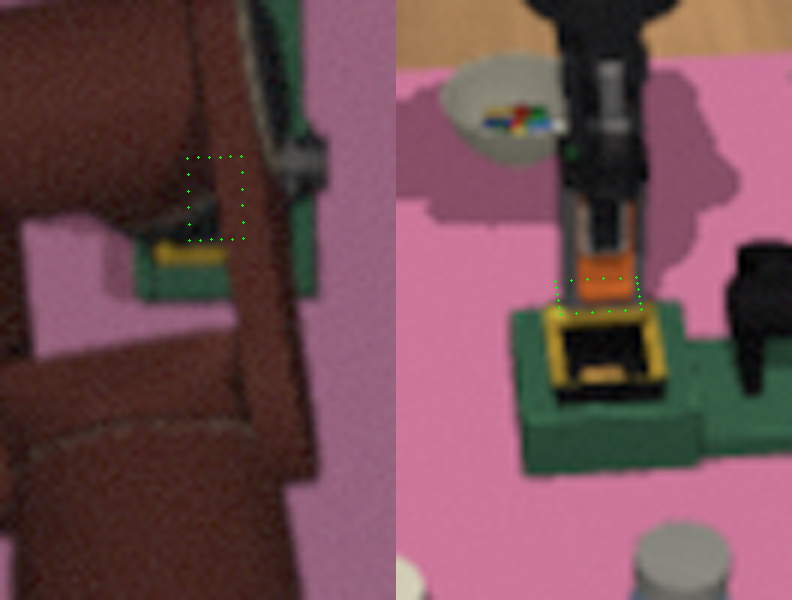

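Run:
```python
from h import *
for n in("top","side"):
    im=cv2.imread(f"pics/{n}0.png")
    hs=cv2.cvtColor(cv2.GaussianBlur(im,(0,0),.6),cv2.COLOR_BGR2HSV).astype(int)
    box=(slice(150,205),slice(180,225)) if n=="top" else (slice(155,190),slice(245,290))
    m=np.zeros(im.shape[:2],np.uint8);m[box]=((abs(hs[...,0]-26)<7)&(hs[...,1]>130)&(hs[...,2]>70))[box]
    h=cv2.convexHull(np.argwhere(m)[:,::-1].astype(np.int32));M=cv2.fillConvexPoly(np.zeros_like(m),h,1).astype(np.float32)
    print(n,m.sum(),M.sum(),h.reshape(-1,2).min(0),h.reshape(-1,2).max(0))
    Mb=cv2.GaussianBlur(M,(0,0),.7)
    for z in(.041,.048,.055):
        def cost(p):
            q=proj(n,rect(p[0],p[1],.006,p[2],p[3],z,2))
            A=cv2.fillConvexPoly(np.zeros((384,512),np.float32),cv2.convexHull(np.round(q*256).astype(np.int32)),1,cv2.LINE_AA,8) if 0 else None
            t=np.zeros((384*4,512*4),np.uint8)[:]
            cv2.fillConvexPoly(t,cv2.convexHull(np.round((q+.5)*4*16-8).astype(np.int32)),255,cv2.LINE_AA,4)
            A=cv2.resize(t,(512,384),interpolation=cv2.INTER_AREA)/255.
            return ((cv2.GaussianBlur(A,(0,0),.7)-Mb)**2).sum()
        x0=np.array([.545,.158,.065,.07]);r=minimize(cost,x0,method="Nelder-Mead",options=dict(maxiter=250,xatol=1e-5,initial_simplex=np.r_[[x0],x0+np.diag([.005]*4)]))
        print(z,r.x.round(4),round(r.fun,2))
```

```text
top 187 420.0 [189 165] [210 184]
0.041 [0.5459 0.1624 0.0573 0.0634] 2.52
0.048 [0.545  0.1616 0.057  0.063 ] 2.52
0.055 [0.5443 0.1607 0.0566 0.0627] 2.52
side 126 258.0 [259 165] [278 178]
0.041 [0.5489 0.1707 0.0569 0.0637] 1.99
0.048 [0.548  0.1621 0.0564 0.0628] 1.98
0.055 [0.5472 0.1537 0.0558 0.0623] 1.99
```

```bash
python3 -m jog '[[-0.15,0.23,0.5,0,0,0,160],[-0.15,0.23,1.5,0,0,0,160],[-0.15,0.23,2.2,0,0,0,160],[-0.15,0.23,2.4,0,0,0,160],[-0.15,0.23,2.4,0,0,0,160]]';python3 -m jog '[[0,0,0.2,0,0,0,160],[0,0,0.4,0,0,0,160],[0,0,0.5,0,0,0,160],[0,0,0.5,0,0,0,160]]'; python3 go.py .546 .1605 .09 .006
```

```text
t: 9.35
tool_pos: [0.5457, 0.1607, 0.1049]
tool_rot: [0.009, -3.14, -0.001]
contact_force: [0.1, -0.1, -3.0]
opening: 0.035
t: 9.68
tool_pos: [0.5455, 0.1607, 0.0997]
tool_rot: [0.01, -3.139, -0.001]
contact_force: [-0.1, 0.0, -3.3]
opening: 0.0345
row [-0.05 -0.02  0.97] [ 0.001 -0.002  0.   ] pos [0.5455 0.1607 0.0997] F [-0.1  0.  -3.3] op 0.0345 t 9.68
```

```bash
python3 -m jog '[[-0.05,-0.02,0.15,0,0,0,160],[-0.05,-0.02,0.3,0,0,0,160],[-0.05,-0.02,0.4,0,0,0,160],[-0.05,-0.02,0.4,0,0,0,160]]';python3 -m jog '[[0,0,0.1,0,0,0,160],[0,0,0.2,0,0,0,160],[0,0,0.3,0,0,0,160],[0,0,0.3,0,0,0,160]]'; python3 go.py .546 .1605 .09 .006
```

```text
t: 10.02
tool_pos: [0.5459, 0.1605, 0.0954]
tool_rot: [0.01, -3.139, -0.001]
contact_force: [-0.9, -0.6, -2.8]
opening: 0.0351
t: 10.35
tool_pos: [0.5457, 0.1604, 0.0921]
tool_rot: [0.009, -3.139, -0.001]
contact_force: [0.5, 0.2, -3.2]
opening: 0.0346
row [-0.03  0.01  0.21] [ 0.    -0.003  0.   ] pos [0.5457 0.1604 0.0921] F [ 0.5  0.2 -3.2] op 0.0346 t 10.35
```

Run:
```python
from h import *
im=get_image("side")[:,:,::-1];cv2.imwrite("pics/side4.png",im)
cv2.imwrite("pics/c4.png",cv2.resize(im[130:205,225:325],(800,600),interpolation=cv2.INTER_CUBIC))
```

```text
(no output)
```

View pics/c4.png

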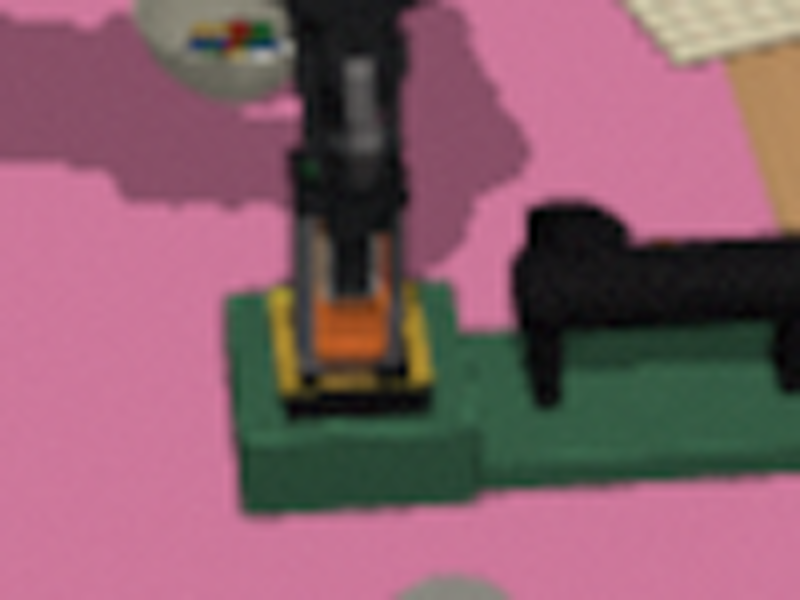

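```bash
python3 -m jog '[[-0.03,0,0.1,0,0,0,160],[-0.03,0,0.2,0,0,0,160],[-0.03,0,0.3,0,0,0,160],[-0.03,0,0.3,0,0,0,160]]';python3 -m jog '[[0,0,0.1,0,0,0,160],[0,0,0.2,0,0,0,160],[0,0,0.3,0,0,0,160],[0,0,0.3,0,0,0,160]]'; python3 go.py .546 .1605 .08 .006
```

```text
t: 10.73
tool_pos: [0.5458, 0.1604, 0.0889]
tool_rot: [0.01, -3.138, -0.001]
contact_force: [0.1, 0.7, -3.5]
opening: 0.0351
t: 11.07
tool_pos: [0.5456, 0.1604, 0.0856]
tool_rot: [0.009, -3.138, -0.0]
contact_force: [0.6, -0.4, -3.0]
opening: 0.0346
row [-0.04  0.01  0.56] [ 0.    -0.004  0.   ] pos [0.5456 0.1604 0.0856] F [ 0.6 -0.4 -3. ] op 0.0346 t 11.07
```

```bash
python3 -m jog '[[-0.03,0,0.1,0,-0.004,0,160],[-0.03,0,0.2,0,-0.004,0,160],[-0.03,0,0.3,0,-0.004,0,160],[-0.03,0,0.3,0,-0.004,0,160]]';python3 -m jog '[[0,0,0.1,0,0,0,160],[0,0,0.2,0,0,0,160],[0,0,0.3,0,0,0,160],[0,0,0.3,0,0,0,160]]'; python3 go.py .546 .1605 .08 .006
```

```text
t: 11.4
tool_pos: [0.5457, 0.1604, 0.0822]
tool_rot: [0.01, -3.141, -0.0]
contact_force: [-0.4, 0.3, -3.1]
opening: 0.0349
t: 11.73
tool_pos: [0.5455, 0.1603, 0.0789]
tool_rot: [0.01, -3.141, -0.0]
contact_force: [-0.4, -0.1, -3.9]
opening: 0.0347
row [-0.05  0.02 -0.11] [ 0.    -0.001  0.   ] pos [0.5455 0.1603 0.0789] F [-0.4 -0.1 -3.9] op 0.0347 t 11.73
```

```bash
python3 -m jog '[[-0.03,0,0.1,0,0,0,160],[-0.03,0,0.2,0,0,0,160],[-0.03,0,0.2,0,0,0,160]]';python3 -m jog '[[0,0,0.1,0,0,0,160],[0,0,0.2,0,0,0,160],[0,0,0.2,0,0,0,160]]';python3 -m jog '[[0,0,0.1,0,0,0,160],[0,0,0.2,0,0,0,160],[0,0,0.2,0,0,0,160]]'; python3 go.py .546 .1605 .08 .006
```

```text
t: 11.98
tool_pos: [0.5456, 0.1603, 0.0766]
tool_rot: [0.009, -3.14, -0.0]
contact_force: [-0.4, -0.3, -3.5]
opening: 0.0349
t: 12.23
tool_pos: [0.5459, 0.1603, 0.0753]
tool_rot: [0.01, -3.14, -0.0]
contact_force: [-0.9, -0.5, 1.2]
opening: 0.0345
t: 12.48
tool_pos: [0.546, 0.1603, 0.0735]
tool_rot: [0.009, -3.141, -0.0]
contact_force: [-2.1, -0.2, 1.8]
opening: 0.0348
row [-0.    0.02 -0.65] [ 0.    -0.001  0.   ] pos [0.546  0.1603 0.0735] F [-2.1 -0.2  1.8] op 0.0348 t 12.48
```

```bash
python3 -m jog '[[0,0,0.1,0,0,0,160],[0,0,0.2,0,0,0,160],[0,0,0.2,0,0,0,160]]';python3 -m jog '[[0,0,0.1,0,0,0,160],[0,0,0.15,0,0,0,160],[0,0,0.15,0,0,0,160]]';python3 -m jog '[[0,0,0.1,0,0,0,160],[0,0,0.15,0,0,0,160],[0,0,0.15,0,0,0,160]]'; python3 go.py .546 .1605 .08 .006
```

```text
t: 12.73
tool_pos: [0.546, 0.1603, 0.0715]
tool_rot: [0.01, -3.141, -0.0]
contact_force: [-3.0, -0.2, 2.4]
opening: 0.0349
t: 12.98
tool_pos: [0.546, 0.1604, 0.07]
tool_rot: [0.01, -3.141, -0.0]
contact_force: [-2.4, -0.3, 4.8]
opening: 0.0348
t: 13.23
tool_pos: [0.5462, 0.1604, 0.0694]
tool_rot: [0.01, -3.14, 0.0]
contact_force: [-6.1, -1.7, 9.1]
opening: 0.0345
row [ 0.02  0.01 -1.06] [-0.    -0.001  0.   ] pos [0.5462 0.1604 0.0694] F [-6.1 -1.7  9.1] op 0.0345 t 13.23
```

```bash
python3 -m jog '[[0.03,0,0.1,0,0,0,160],[0.03,0,0.2,0,0,0,160],[0.03,0,0.2,0,0,0,150]]'; python3 go.py .546 .1605 .08 .006
```

```text
t: 13.48
tool_pos: [0.5462, 0.1604, 0.0692]
tool_rot: [0.01, -3.14, 0.001]
contact_force: [-7.2, -1.7, 14.3]
opening: 0.0355
row [ 0.02  0.01 -1.08] [-0.    -0.001  0.   ] pos [0.5462 0.1604 0.0692] F [-7.2 -1.7 14.3] op 0.0355 t 13.48
```

```bash
python3 -m jog '[[0.03,0,0.22,0,0,0,142],[0.03,0,0.24,0,0,0,134],[0.03,0,0.26,0,0,0,126],[0.03,0,0.28,0,0,0,118],[0.03,0,0.3,0,0,0,110]]'; python3 go.py .546 .1605 .08 .006
```

```text
t: 13.9
tool_pos: [0.5468, 0.1606, 0.0666]
tool_rot: [-0.01, 3.14, 0.0]
contact_force: [0.4, -0.2, 1.7]
opening: 0.0485
row [ 0.08 -0.   -1.34] [0.    0.001 0.   ] pos [0.5468 0.1606 0.0666] F [ 0.4 -0.2  1.7] op 0.0485 t 13.9
```

```bash
python3 -m jog '[[0,0,0,0,0,0,95],[0,0,0,0,0,0,60],[0,0,-2,0,0,0,30],[0,0,-5,0,0,0,0],[0,0,-9,0,0,0,0],[0,0,-12,0,0,0,0],[0,0,-14,0,0,0,0],[0,0,-14,0,0,0,0]]'; python3 -m jog '[[12,0,-3,0,0,0,0],[12,0,-3,0,0,0,0],[12,0,-3,0,0,0,0],[12,-12,-3,0,0,0,0],[12,-12,-3,0,0,0,0],[12,-12,-3,0,0,0,0],[12,-12,-3,0,0,0,0]]'
python3 - <<'E'
from h import *
f=[]
for n,x,y in(("top",168,146),("side",235,130)):
    im=get_image(n)[:,:,::-1].copy();cv2.imwrite(f"pics/{n}5.png",im)
    t=cv2.resize(im[y:y+75,x:x+50],(400,600),interpolation=cv2.INTER_CUBIC)
    for h,c in((.0205+.0005,(0,255,0)),(.025+.0005,(255,255,0))):
        for q in rect(.5462+(.0011 if n=="side" else 0),.1605,.006,.042,.034,h+.084,8):
            a=(proj(n,q)[0]-[x,y]+.5)*8;cv2.circle(t,tuple(int(k) for k in a),1,c,-1)
    f.append(t)
cv2.imwrite("pics/c5.png",np.hstack(f))
E
```

```text
t: 14.57
tool_pos: [0.5498, 0.1611, 0.2129]
tool_rot: [-0.01, 3.129, 0.003]
contact_force: [0.2, -0.5, 0.7]
opening: 0.0856
t: 15.15
tool_pos: [0.4298, 0.0358, 0.2398]
tool_rot: [-0.0, 3.13, -0.001]
contact_force: [-0.5, -0.4, 0.4]
opening: 0.0851
```

View pics/c5.png

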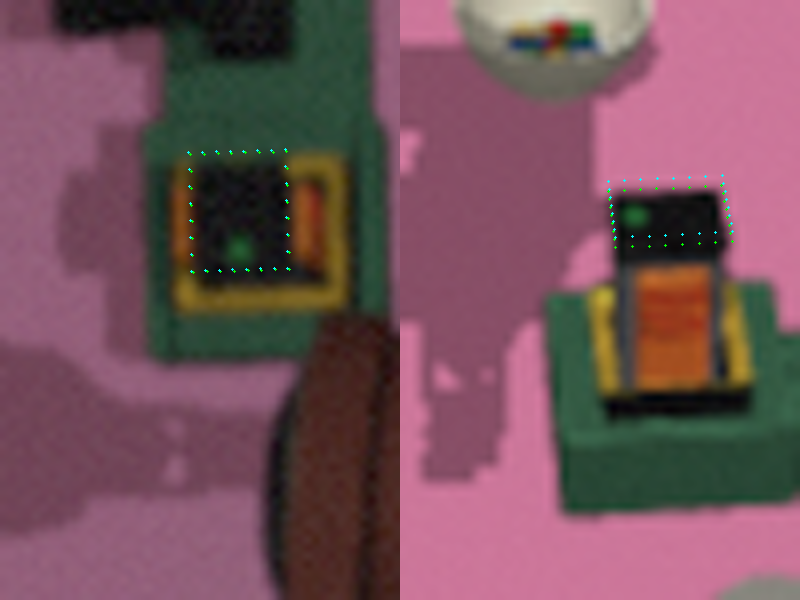

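```bash
python3 - <<'E'
from h import *
G={"side":grad(cv2.imread("pics/side5.png"))}
for z in(.100,.1045,.109):print(z,*fit(G,["side"],np.array([.5465,.157,0.]),.042,.034,z))
G={"side":grad(cv2.imread("pics/side0.png"))}
print(*fit(G,["side"],np.array([.5245,-.206,-.05]),.042,.034,.094))
E
python3 go.py .5462 .1605 .2 .006
```

```text
0.1 [ 0.54693916  0.16202837 -0.03622369] -6.906867504119873
0.1045 [ 0.54633646  0.15614878 -0.02350866] -6.919394493103027
0.109 [ 0.54572018  0.15010281 -0.02372953] -6.924003601074219
[ 0.52469158 -0.20878014 -0.01701664] -6.772359371185303
row [-11.62  12.07   4.15] [ 0.002  0.011 -0.003] pos [0.4299 0.0393 0.2399] F [0.3 0.5 0.9] op 0.085 t 15.25
```

Run:
```python
from h import *
im=cv2.imread("pics/top5.png").astype(int)
for r in(171,173,175,177):
    print(r,(im[r,185:215,2]-im[r,185:215,0]).tolist(),im[r,185:215,1].tolist())
for s in(-1,1):
    for d in(.019,.024): print(s,d,proj("top",[.5462,.1603+s*d,.0945])[0].round(2))
print("cap edges",proj("top",[.5462,.1603-.017,.1045])[0].round(2),proj("top",[.5462,.1603+.017,.1045])[0].round(2))
```

```text
171 [19, 5, -11, -1, 53, 99, 75, 26, -1, 2, -5, 4, 1, -5, 4, -3, 1, -3, 7, 44, 102, 104, 92, 73, 81, 69, 38, -6, -13, -13] [51, 55, 54, 38, 45, 68, 54, 21, 26, 33, 17, 23, 13, 19, 9, 26, 23, 19, 6, 51, 75, 70, 42, 58, 84, 80, 47, 38, 68, 73]
173 [19, 6, -13, -7, 52, 95, 74, 33, -3, -4, -2, 4, -1, -3, 1, 4, 2, 0, 2, 47, 99, 107, 93, 83, 79, 76, 34, -3, -15, -17] [58, 55, 50, 46, 46, 74, 56, 26, 17, 24, 31, 21, 22, 16, 16, 22, 27, 15, 23, 46, 73, 68, 46, 61, 87, 78, 47, 41, 69, 75]
175 [20, 5, -9, -6, 45, 96, 78, 38, 1, 1, -3, -5, -2, -4, -5, -2, -3, -8, 2, 47, 97, 101, 88, 83, 80, 75, 32, -2, -13, -13] [58, 56, 55, 53, 49, 71, 61, 30, 26, 21, 15, 34, 44, 43, 36, 13, 24, 16, 17, 47, 75, 75, 46, 59, 88, 82, 49, 40, 68, 78]
177 [22, 10, -11, -7, 41, 97, 83, 38, 7, 5, -5, -4, -10, -10, -2, 0, 1, -2, 1, 42, 85, 96, 70, 82, 91, 87, 52, 4, -16, -12] [68, 60, 55, 51, 52, 70, 55, 31, 23, 32, 28, 55, 85, 84, 55, 28, 22, 14, 21, 37, 65, 58, 49, 54, 86, 93, 59, 37, 69, 78]
-1 0.019 [204.71 172.27]
-1 0.024 [206.46 172.23]
1 0.019 [191.41 172.6 ]
1 0.024 [189.66 172.64]
cap edges [203.6  171.86] [191.6  172.16]
```

```bash
python3 -c "
from station import *
o=get_obs();print(o['t'],o['dq'].round(3),o['contact_force'].round(1));print(finish_job())"
```

```text
15.25 [ 0.048  0.01  -0.01   0.005  0.005  0.004] [0.3 0.5 0.9]
the job is handed in; nothing more can be done
None
```

The battery pack is out of the charger and, as far as my checks can tell, latched in the stand. I handed the job in at t = 15.25 s of the 54 s allowed, with the arm clear of everything. I did not do a tug test on the latch; that rests on the measurements below.

**What I did:**
- I pinched both tabs with the grip force at 25 N and lifted the pack straight out. Only about its own weight showed on the wrist (2 to 4.5 N).
- Lowering it into the bay, I felt the sprung contact plate, then the cup floor 6 mm below it, as expected.
- I pressed to about 14 N on the wrist, opened the jaws while following the tabs down, and backed away.

**Last checks:**
- **Height:** the pack's top measured about 104 mm above the table. I expected about 106 mm latched and 110 mm if it were only resting on the spring, so it is being held down.
- **Tabs:** in the top view both tabs' outer edges were where they sit when sprung out, about 24 mm from the centre line.
- **Clear of the scene:** wrist force was near zero. The bowl and gun looked untouched in the last crops. I did not check the jars and spool in a final picture; the carry path was planned to pass well above them.

**What disagreed:**
- **Jaw opening:** it read about 35 mm when fully pinched, not the 38 mm stated. I put this down to soft pads, and the lift was clean.
- **Cameras:** the side camera read 1 to 4 mm off. I corrected for this using the known tool position and the known pack height in the charger, so the height above is only good to about 2 mm.
- **First descent:** the tool ended about 4 mm off in x and 5 mm high, touching one tab lightly (about 4 N). I backed the jaws off and re-centred before pinching.

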